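# Free the slat in the hole-spacing jig

## Robot

A 7-joint arm with a two-finger parallel gripper is mounted at the origin on the work surface. World frame = base frame: x ahead of the robot, y to its left, z up, the work surface at z = 0. Lengths are in mm, angles in rad, forces in N, time in s.
With the tool pointing down it reaches from about 400 to 875 mm from the base axis. Payload 4.4 kg.
Tool frame: the origin (TCP) lies at the very end of the fingers, on their centre line; the grasp point (between the pads) lies 19 mm behind it; z points along the fingers, y is the line along which they close (so a half turn about z gives the same grasp; the last joint's range is limited). The gripper opens to 85 mm and grips with 20 to 120 N. Pads are 22 mm wide; open, the fingers measure 114 mm over their backs; the gripper's body (76 mm by 85 mm) begins 54 mm behind the grasp point. The pads swing forward as they close: fully open they stand 13 mm farther back than shut.
Start: joints at [1.117, 0.628, 0.038, 1.517, -0.027, 0.996, -0.02], TCP at [245.827, -601.736, 231.313] pointing down, gripper open.
Joint ranges: [-3.06, 3.06], [-0.37, 2.12], [-1.25, 1.32], [0.18, 2.47], [-1.1, 4.24], [0.23, 1.98], [-2.94, 2.94]. Speed limits (rad/s): [2.57, 2.57, 3.14, 3.14, 3.14, 3.14, 3.14].

## Interface

Orientations are given as [roll, pitch, yaw] about the fixed x, y, z axes, in that order (R = Rz(yaw) Ry(pitch) Rx(roll)).
In Python, from cell import read_state, get_image, camera_info, finish_job gives the robot as it stands.
- The arm moves only by the tool play_rows, never from a script. Its argument "deltas" is one flat list of numbers, 7 for each row, row after row: the shift along the tool's x, y, z in mm, then the turn, a rotation vector about the tool's x, y, z in rad, then the opening, from 0 (shut) to 1 (fully open). In form: [dx, dy, dz, ax, ay, az, grip, dx, dy, dz, ax, ay, az, grip, ...]. A call has 1 to 10 rows; each row is the pose to reach, as a shift and turn from the pose commanded when the call began, along the tool's axes at that moment; what a row does not reach only later rows make up. A row lasts 1/8 s, in which the tool goes at most 62.5 mm and 10.7 degrees, less where a joint would pass 70% of its speed; a pose out of reach is approached as far as the arm can. A call with a gripper value outside its range is refused whole. The fingers move at their own pace and stop on an object; the grip force is fixed at half the most. Time passes only in rows, so rows that repeat a pose let the fingers close. It gives the time, the measured TCP pose, the force, the opening and the grip force at its end, in the units of the state.
- read_state(): the state, without advancing time (a new reading comes with each control period).
- get_image(name): name is "scene" or "side" or "wrist"; returns the picture (480x640x3 uint8, red, green, blue); there is no depth.
- camera_info(name): a dict with "fx", "fy", "cx", "cy" (pixels), "T" (4x4, takes a point from camera to world coordinates). Camera axes: x right, y down, z forward; pixel columns grow to the right and rows downward; lengths in mm; the calibration is good to about 2 mm. A picture is of the moment at which its call begins: read the wrist's pose just before it. camera_info takes no time and is no camera call; for the wrist camera it gives the pose at the moment of the call.
- finish_job(): hands the job in; it is judged then, once.
The state is a dict: "clock": time; "qpos": joint angles; "qd": joint speeds; "tau": joint torques, N m; "eef_pos": TCP position; "tool_rot": TCP orientation; "force": force on the tool from outside, world axes, zero at the start; "torque": the same for the moment, N m; "width": finger opening in mm; "gripper_force": force on a finger pad.
Only numpy, scipy, OpenCV 4.12 (cv2) and the standard library are available. Lean on these libraries where they do the work, as an engineer would, in place of code of your own. Each camera call takes 0.05 s, during which the arm holds its last target. There are 200 camera calls.

## Task

The pine slat in the drilling jig is locked by the knurled steel screw on the bridge: roll a fingertip round the screw's rim, anticlockwise seen from above, to loosen it by two full turns (never past two and a half, or it comes out of its thread). Then push the slat by its overhanging end along the trough until its other end is fully home against the end stop, and draw back. Touch and push only: do not pinch the screw or the slat between the fingers, do not lift the slat, and leave the other things on the bench where they are.

Things in the scene. Friction and masses are not known exactly. Their poses are not given: they have to be found in the camera images.
- jig: Wooden drilling jig fixed to the bench: a trough 240 mm long (x), 90 mm wide (y). Origin: centre of its underside, on the bench top; x runs along the trough to the end stop, z up. Floor 12 mm thick; side rails with top at 30 mm leave a trough 41 mm wide, open at the -x end. A dark steel bridge, 34 mm (x) by 90 mm (y), top at 60 mm, stands over it at x = 0.
- end_stop (a point): Middle of the end stop's inner face, 24 mm above the bench, at jig x = +108 mm: a wooden block 12 mm thick across the trough, top 48 mm above the bench.
- screw (a joint): Turn of the knurled screw on the bridge, rad, counted over whole turns; starts tight, between 0 and 0.25, and grows as it is loosened, anticlockwise from above; hard stop at 18.85. It rises 4 mm a turn. Its pin stands 6 mm deep in a hole of the slat, clear after 1.5 turns; until then the slat cannot slide. Friction 0.04 N m (1.4 N at the rim); it stays where left.
- screw_top (a point): Centre of the steel screw head's top face, on its upright axis, 88 mm above the bench when tight. The head is 24 mm high (underside 4 mm above the bridge when tight), 59 mm across its 24 coarse upright ribs, about 55 mm between them. A brass bar 20 mm long on top, from near the centre to the rim, shows its turn: it points along the jig's +x at joint value 0.
- slat: Loose pale pine slat 240 (x) x 38 (y) x 24 mm, 100 to 200 g, three 13 mm holes in its top, lying in the trough under the bridge. Origin: centre of its underside, 12 mm above the bench; x parallel to the jig's x. It starts at jig x = -62 mm (front end 50 mm short of the end stop, back end overhanging the open end by 62 mm) and is home at -12 mm. It slides with about 1 N.
- slat_end (a point): Middle of the slat's back end face (slat x = -120 mm, 12 mm above the slat's underside, 24 mm above the bench): the place to push, along the jig's +x. Nothing lies under the overhang but the bench.
- offcut: Bystander: small wooden block 60 x 40 x 30 mm, beyond the jig. Origin: centre of underside.
- tin: Bystander: open aluminium tin, 60 mm across, 55 mm high, beyond the jig. Origin: centre of underside.
- mallet: Bystander: wooden mallet lying flat, about 205 mm long along x with its head (45 x 90 x 50 mm) 90 mm towards +x of the origin. Origin on the underside.
- dowel: Bystander: upright wooden dowel, 22 mm across, 50 mm high, on the robot's side of the jig. Origin: centre of underside.
- sanding_block: Bystander: cork block 100 x 60 x 30 mm on the robot's side of the jig. Origin: centre of underside.
- chisel: Bystander: long slim tool with a dark wooden handle lying on the bench to the right of and beyond the jig, about 200 mm long.
- glue: Bystander: white glue bottle, 56 mm across, 150 mm high, to the left. Origin: centre of underside.
Things that resemble listed ones, but are neither listed nor needed, are in the scene too. Leave any yellow look-alike of the slat alone.

How it is judged (in metres and radians):
On the way, in this order (a step that is already met when the one before it is completed fails the run):
1. the screw is loosened by two turns (joint above 11.9) while the slat has not yet been pushed (moved less than 10 mm) (value of joint screw above 11.9 rad and distance of slat from where it was at the start of the episode below 0.01 m), for 0.2 s.
2. the slat is home against the end stop, within 3 mm (x of slat in the frame of jig above -0.015 m), for 0.2 s.
At the end, for the whole second after the job is handed in: The screw stands between 1.9 and 2.5 turns loose, the slat lies flat and at rest in the trough with its front end within 3 mm of the end stop (value of joint screw between 11.9 and 15.7 rad and x of slat in the frame of jig above -0.015 m and z of slat in the frame of jig below 0.016 m and linear speed of slat below 0.01 m/s and angle between slat's own z axis and vertical below 0.06 rad); the robot touches nothing.
It fails at once if the screw is turned past two and a half turns (value of joint screw above 15.75 rad).
It fails at once if the screw head is pinched (fingers straddle its axis while touching it) (horizontal distance between the grasp point and screw_top below 0.014 m and contact force between the fingers and screw above 0.5 N).
It fails at once if the slat is pinched (fingers straddle it) (z of the grasp point in the frame of slat below 0.034 m and x of the grasp point in the frame of slat above -0.114 m and y of the grasp point in the frame of slat between -0.012 and 0.012 m and contact force between the fingers and slat above 0.5 N).
It fails at once if the slat is lifted out of the trough (z of slat in the frame of jig above 0.024 m or angle between slat's own z axis and vertical above 0.12 rad).
It fails at once if another thing on the bench is moved by more than 20 mm (distance of any of offcut, tin, mallet, dowel, sanding_block, chisel, glue from where it was at the start of the episode above 0.02 m).
It also fails if it takes over 64 s, if anything falls off the work surface, if the arm or the gripper's body presses on something with over 40 N, if the wrist force passes 120 N, or if a joint passes its speed limit or range.

## Working session

There is one attempt and no reset: what is moved stays moved. The work goes in short steps, Python scripts to look and compute and a tool call to move; the robot and the scene stay as the last step left them, time stands still between calls to the robot, and variables do not carry over. Pictures are saved under pics/ and viewed, at most 10 in all, crops included, and the job is handed in when it is done.

Besides the shell and the picture viewer there is one more tool, called after "Request:" in YAML: its name, and indented under it one key for each argument. play_rows: Moves the arm, as the interface text tells. Its arguments: {"type":"object","properties":{"deltas":{"type":"array"}},"required":["deltas"]}

```bash
mkdir -p pics; ls; python3 - <<'E'
from cell import *
import cv2
for n in ["scene","side"]:
    cv2.imwrite(f"pics/{n}0.png",get_image(n)[:,:,::-1])
    c=camera_info(n);print(n,c["fx"],c["fy"],c["cx"],c["cy"],c["T"])
s=read_state();print(s)
E
```

```text
pics
scene 611.1428976782204 611.1428976782204 316.3752455281714 224.35011550610275 [[-2.87161154e-01  6.13555770e-01 -7.35586697e-01  1.68600779e+03]
 [ 9.57875224e-01  1.86883486e-01 -2.18058747e-01  3.74644066e+02]
 [ 3.67780387e-03 -7.67218274e-01 -6.41375548e-01  1.14540963e+03]
 [ 0.00000000e+00  0.00000000e+00  0.00000000e+00  1.00000000e+00]]
side 488.9703580579481 488.9703580579481 317.17939716262697 240.79093294386345 [[-8.33922586e-01 -3.73121240e-01  4.06637013e-01  8.01968251e+01]
 [-5.51593671e-01  5.87303502e-01 -5.92299771e-01  6.25583109e+02]
 [-1.78197172e-02 -7.18230559e-01 -6.95576970e-01  7.52792558e+02]
 [ 0.00000000e+00  0.00000000e+00  0.00000000e+00  1.00000000e+00]]
{'clock': 0.1, 'qpos': array([ 1.11718594,  0.62923942,  0.03844191,  1.51824647, -0.02697751,
        0.99627206, -0.01998646]), 'qd': array([-0.00055598, -0.00175294,  0.0005438 , -0.00300482,  0.00235892,
       -0.0009115 ,  0.00202693]), 'tau': array([ 3.93641283e-03, -5.64536834e+01,  1.23060465e+00, -1.93972635e+01,
        1.12316961e-02,  5.47081101e-03, -3.20655238e-05]), 'eef_pos': array([ 245.62694792, -601.22337364,  230.49708026]), 'tool_rot': array([-3.13994556e+00,  3.21986202e-05,  3.87838989e-01]), 'force': array([-0.7609518 , -0.1900863 ,  0.27950634]), 'torque': array([0.05283607, 0.03420592, 0.03580358]), 'gripper_force': 0.0, 'width': 85.17093230415234}
```

View pics/scene0.png

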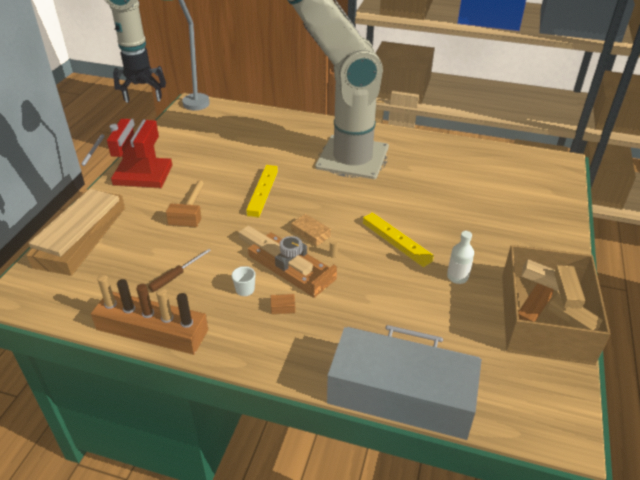

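View pics/side0.png

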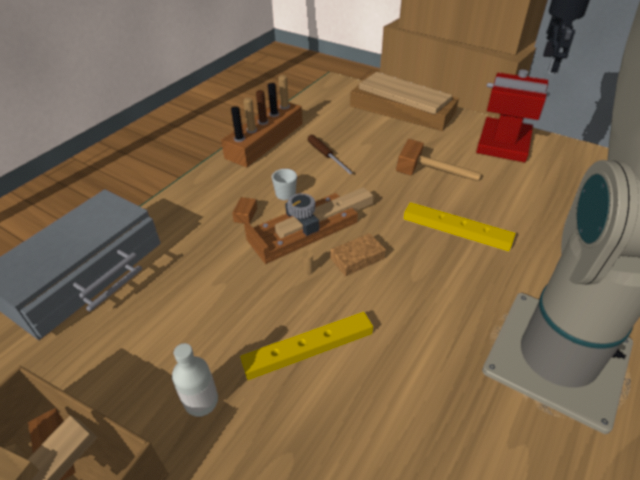

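Candidates for the slat: the pale slat in the jig at scene (255,237)→(315,270), and the yellow look-alikes at scene (262,190) and (397,238). I choose the pale one under the dark bridge. The only knurled screw is at scene (291,246) and side (300,206). I'll check both in close crops.

```bash
python3 - <<'E'
import cv2
a=cv2.imread("pics/scene0.png")[210:300,230:350]; cv2.imwrite("pics/c1.png",cv2.resize(a,None,fx=6.5,fy=6.5,interpolation=cv2.INTER_CUBIC))
a=cv2.imread("pics/side0.png")[180:280,230:390]; cv2.imwrite("pics/c2.png",cv2.resize(a,None,fx=5,fy=5,interpolation=cv2.INTER_CUBIC))
E
```

```text
(no output)
```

View pics/c1.png

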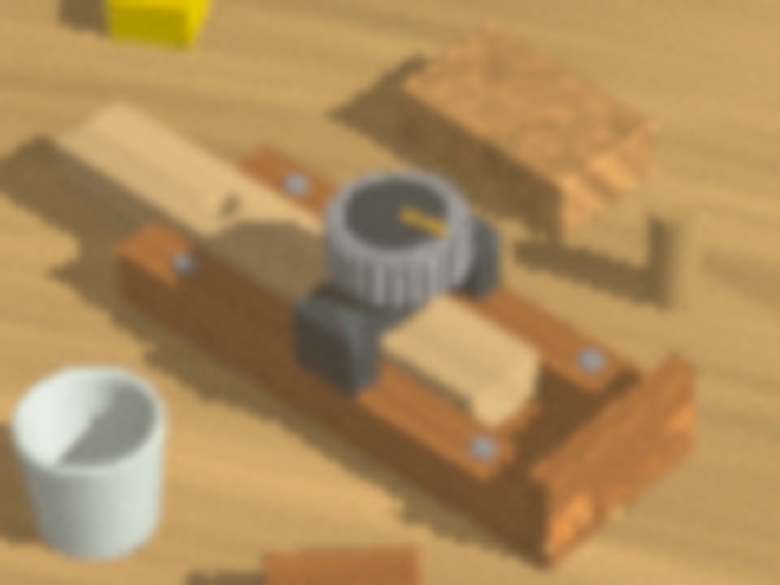

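View pics/c2.png

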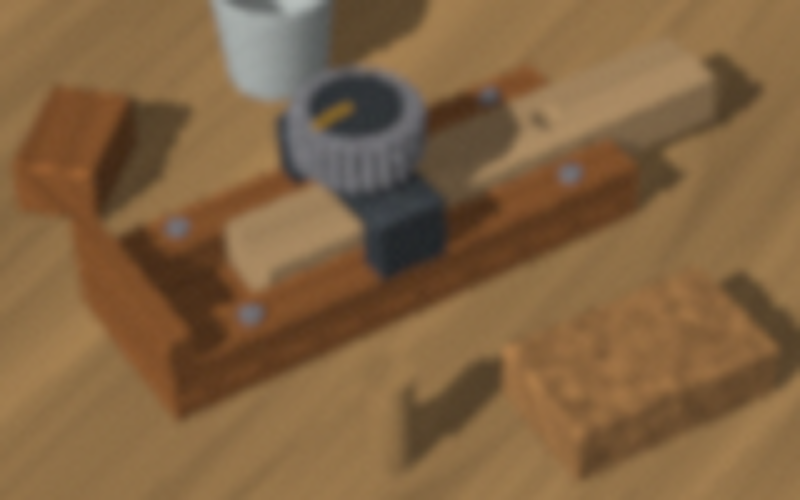

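The crops confirm it: pale slat with holes lying in the trough. In c1 (scene) the knurled head's top centre is at (399,214), with the brass bar pointing to (445,228). In c2 (side) the centre is at (355,104). Next I fit the jig pose to the read-off corners.

```bash
cat > h.py <<'E'
import numpy as np
from cell import *
from scipy.optimize import least_squares
from scipy.spatial.transform import Rotation as R
def proj(n,P,c=None):
    c=c or camera_info(n); T=np.array(c["T"]); q=(np.atleast_2d(P)-T[:3,3])@T[:3,:3]
    return np.c_[c["fx"]*q[:,0]/q[:,2]+c["cx"],c["fy"]*q[:,1]/q[:,2]+c["cy"]]
def jw(p,P): # jig -> world
    P=np.atleast_2d(P); c,s=np.cos(p[2]),np.sin(p[2])
    return np.c_[p[0]+c*P[:,0]-s*P[:,1],p[1]+s*P[:,0]+c*P[:,1],P[:,2]]
E
python3 - <<'E'
from h import *
A=[((399,214),(0,0,88)),((120,103),(-182,19,36)),((58,143),(-182,-19,36)),((118,250),(-120,-45,30)),((548,567),(120,-45,0)),((693,365),(120,45,48)),((540,350),(58,19,36))]
B=[((355,104),(0,0,88)),((665,38),(-182,-19,36)),((716,74),(-182,19,36)),((638,160),(-120,45,30)),((180,418),(120,45,0)),((228,230),(58,-19,36))]
pa=np.array([a[0] for a in A])/6.5-.4+[230,210]; pb=np.array([a[0] for a in B])/5-.4+[230,180]
Pa=np.array([a[1] for a in A]);Pb=np.array([a[1] for a in B])
ca,cb=camera_info("scene"),camera_info("side")
f=lambda p:np.r_[proj("scene",jw(p,Pa),ca)-pa,proj("side",jw(p,Pb),cb)-pb].ravel()
r=least_squares(f,[650,-100,.7],loss="soft_l1",x_scale=[100,100,1]);print(r.x,np.round(f(r.x).reshape(-1,2),1))
for i in (0,1):
  print("bar",jw(r.x,[(27,0,88)]),proj("scene",jw(r.x,[(27,0,88)])))
# individual: screw top only
fs=lambda p:np.r_[proj("scene",[[*p,88]],ca)-pa[0],proj("side",[[*p,88]],cb)-pb[0]].ravel()
q=least_squares(fs,r.x[:2]).x;print("screw",q,fs(q))
print("slat_end",jw(r.x,[(-182,0,24)]))
E
```

```text
[566.07842861 -26.04348457   1.15455105] [[-0.   0.8]
 [ 0.2  0.2]
 [-0.   0.7]
 [-0.1  0.3]
 [ 0.7  1.5]
 [ 1.1  0.5]
 [-0.1  0.6]
 [ 0.7 -0.1]
 [ 0.8 -1.3]
 [ 0.4 -0.2]
 [ 0.9  0.3]
 [ 0.   0.8]
 [-0.  -2. ]]
bar [[576.99531676  -1.34891931  88.        ]] [[298.70051103 247.83321944]]
bar [[576.99531676  -1.34891931  88.        ]] [[298.70051103 247.83321944]]
screw [566.32341821 -25.48698734] [0.1481336  0.86323576 0.48516803 0.0444895 ]
slat_end [[ 492.49051592 -192.50314667   24.        ]]
```

The fit is good to about 1 px. Screw at (566,-26), jig yaw 1.155, slat end at (492.5,-192.5). I'll now move with the gripper shut to a point above the robot's side of the screw, at yaw 0.

Request:
play_rows:
  deltas: [0,0,-70,0,0,0,0,50,-48,-70,0,0,0.05,0,458,-435,-70,0,0,0.388,0,458,-435,-70,0,0,0.388,0,458,-435,-70,0,0,0.388,0,458,-435,-70,0,0,0.388,0,458,-435,-70,0,0,0.388,0,458,-435,-70,0,0,0.388,0,458,-435,-70,0,0,0.388,0,458,-435,-70,0,0,0.388,0]

```text
clock: 1.35
eef_pos: [477.1, -87.3, 301.2]
tool_rot: [3.141, -0.0, -0.0]
force: [1.4, -0.6, -1.1]
width: -0.2
gripper_force: 0.0
```

Request:
play_rows:
  deltas: [0,0,0,0,0,0,0]

```text
clock: 1.48
eef_pos: [478.4, -83.3, 301.0]
tool_rot: [-3.139, -0.001, 0.01]
force: [-1.5, -0.5, 0.1]
width: 0.2
gripper_force: 0.0
```

```bash
python3 - <<'E'
from h import *
s=read_state();print(s["clock"],s["eef_pos"],s["tool_rot"],s["qpos"],s["force"],s["width"])
E
```

```text
1.475 [478.41154252 -83.2960471  300.95339464] [-3.13888073e+00 -6.18304253e-04  1.01507573e-02] [ 1.24641047e-01  3.10364292e-01 -1.06838478e-02  1.86654351e+00
  6.02520564e-04  9.64425104e-01 -1.44651997e+00] [-1.53889699 -0.4747989   0.11683033] 0.2356393225558754
```

Request:
play_rows:
  deltas: [30,-57,20,0,0,0,0,30,-57,80,0,0,0,0,30,-57,140,0,0,0,0,30,-57,190,0,0,0,0,30,-57,230,0,0,0,0,30,-57,230,0,0,0,0,30,-57,230,0,0,0,0]

```text
clock: 2.35
eef_pos: [507.4, -33.0, 72.3]
tool_rot: [3.141, -0.001, -0.001]
force: [0.6, 0.3, -0.1]
width: -0.1
gripper_force: 0.0
```

```bash
python3 - <<'E'
from h import *
import cv2
s=read_state();print(s["clock"],s["eef_pos"],s["tool_rot"],s["qpos"],s["force"],s["torque"])
a=get_image("scene")[200:290,240:360,::-1]; b=get_image("side")[150:240,240:360,::-1]
im=np.hstack([a,b]);cv2.imwrite("pics/d1.png",cv2.resize(im,None,fx=3.3,fy=3.3,interpolation=cv2.INTER_CUBIC))
E
```

```text
2.35 [507.40535126 -32.96414146  72.29729245] [ 3.14116669e+00 -1.33508074e-03 -1.04110860e-03] [ 0.02270447  0.67935521 -0.01981844  2.04154395  0.03158994  0.41963731
 -1.59338611] [ 0.62499535  0.28149122 -0.10979232] [-0.00439381 -0.03754212 -0.02073163]
```

View pics/d1.png

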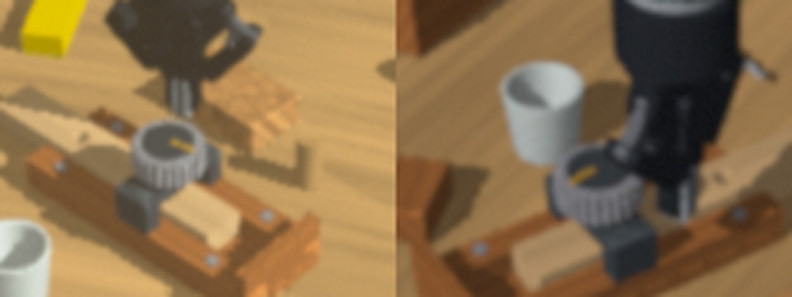

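The shut fingers stand at z 72 beside the rim on the robot's side, and the screw is untouched. I'll feel for contact in small steps.

Request:
play_rows:
  deltas: [8,-7,0,0,0,0,0,15,-7,0,0,0,0,0,15,-7,0,0,0,0,0]

```text
clock: 2.82
eef_pos: [523.0, -25.0, 71.7]
tool_rot: [-3.142, -0.002, 0.0]
force: [-0.1, -0.1, -0.6]
width: 0.1
gripper_force: 0.0
```

Request:
play_rows:
  deltas: [2,0,0,0,0,0,0,2,0,0,0,0,0,0]

```text
clock: 3.08
eef_pos: [523.7, -25.3, 71.2]
tool_rot: [3.142, 0.0, -0.0]
force: [0.6, 0.6, -0.6]
width: -0.1
gripper_force: 0.0
```

Request:
play_rows:
  deltas: [2,0,0,0,0,0,0,2,0,0,0,0,0,0]

```text
clock: 3.32
eef_pos: [525.4, -25.3, 71.1]
tool_rot: [3.142, 0.001, -0.0]
force: [-0.9, -0.5, -0.2]
width: -0.2
gripper_force: 0.4
```

Request:
play_rows:
  deltas: [2,0,0,0,0,0,0,2,0,0,0,0,0,0]

```text
clock: 3.58
eef_pos: [525.7, -25.3, 71.0]
tool_rot: [3.141, 0.004, -0.0]
force: [-5.4, -0.6, 4.3]
width: -0.1
gripper_force: 2.6
```

Contact is at x≈525.5, as predicted, at about 2.5 N/mm. First orbit stroke, with the bar's angle then read by code.

Request:
play_rows:
  deltas: [0,6,0,0,0,0,0,0,11.5,0,0,0,0,0,0.8,18,0,0,0,0,0,3.2,24,0,0,0,0,0,7,29.5,0,0,0,0,0,12,34,0,0,0,0,0,18,36.5,0,0,0,0,0,24.5,38,0,0,0,0,0]

```text
clock: 4.58
eef_pos: [552.1, -67.6, 71.5]
tool_rot: [3.137, 0.001, -0.003]
force: [-4.7, -8.0, 4.3]
width: -0.1
gripper_force: 3.6
```

```bash
cat >> h.py <<'E'
import cv2
C=np.array([566.1,-25.7]); YAW=1.155
def bar(z=88,imgs=None,save=None):
    for n in ("scene","side"):
        im=imgs[n] if imgs else get_image(n); c=camera_info(n); T=np.array(c["T"])
        hsv=cv2.cvtColor(im,cv2.COLOR_RGB2HSV).astype(int); v,u=np.mgrid[:480,:640]
        d=np.stack([(u-c["cx"])/c["fx"],(v-c["cy"])/c["fy"],np.ones(u.shape)],-1)@T[:3,:3].T
        P=T[:3,3]+d*((z-T[2,3])/d[...,2])[...,None]; q=P[...,:2]-C; r=np.hypot(q[...,0],q[...,1])
        m=(r<27)&(hsv[...,0]>12)&(hsv[...,0]<32)&(hsv[...,1]>90)&(hsv[...,2]>70)
        if m.sum()<3: print(n,"no bar",m.sum());continue
        k=q[m].mean(0); print(n,m.sum(),np.round(k,1),"angle",round((np.arctan2(k[1],k[0])-YAW)%(2*np.pi),2))
        if save: cv2.imwrite(f"pics/{save}_{n}.png",im[:,:,::-1])
E
python3 - <<'E'
from h import *
bar(88,{n:cv2.imread(f"pics/{n}0.png")[:,:,::-1].copy() for n in("scene","side")})
bar(89,save="e1")
s=read_state();print(s["eef_pos"],s["force"])
E
```

```text
scene 19 [-1.5  8.5] angle 0.59
side 27 [ 5.  11.4] angle 0.0
scene 15 [-14.9  -3.7] angle 2.23
side 30 [-10.8  -2.2] angle 2.18
[553.91215577 -67.89808567  71.68424355] [-2.93658486 -7.95304162  2.85999195]
```

The screw turned about 2.0 rad as intended. I continue the orbit along the -y flank and round the next corner.

Request:
play_rows:
  deltas: [7,0,0,0,0,0,0,14,0,0,0,0,0,0,20,0,0,0,0,0,0,25,0,0,0,0,0,0,31.5,-0.8,0,0,0,0,0,37.5,-3.2,0,0,0,0,0,42.5,-7,0,0,0,0,0,47,-12,0,0,0,0,0,49.5,-18,0,0,0,0,0,51,-24,0,0,0,0,0]

```text
clock: 5.92
eef_pos: [604.4, -38.8, 71.4]
tool_rot: [3.141, -0.002, 0.0]
force: [2.0, -2.2, 0.7]
width: -0.2
gripper_force: 1.3
```

```bash
python3 - <<'E'
from h import *
bar(91,save="e2")
s=read_state();print(s["eef_pos"],s["eef_pos"][:2]-C,s["force"],s["qpos"])
E
```

```text
scene no bar 0
side 25 [  9.9 -12.1] angle 4.24
[604.59298585 -37.6787547   71.52614414] [ 38.49298585 -11.9787547 ] [ 4.12783213 -0.11849793  0.67609675] [ 0.03208087  0.77024097 -0.02518784  1.77357263  0.02956054  0.59557109
 -1.57989293]
```

Request:
play_rows:
  deltas: [-1,-7,0,0,0,0,0,-1,-14,0,0,0,0,0,-1,-20,0,0,0,0,0,-1,-27,0,0,0,0,0,-2,-33.5,0,0,0,0,0,-4.5,-39.5,0,0,0,0,0,-8.5,-44.5,0,0,0,0,0,-13.5,-48.5,0,0,0,0,0,-19,-51,0,0,0,0,0,-25,-52,0,0,0,0,0]

```text
clock: 7.28
eef_pos: [578.3, 13.8, 71.4]
tool_rot: [-3.141, -0.001, 0.0]
force: [2.1, 2.2, -0.1]
width: 0.4
gripper_force: 1.4
```

```bash
python3 - <<'E'
from h import *
bar(92,save="e3")
s=read_state();print(s["eef_pos"],s["eef_pos"][:2]-C,s["force"],s["qpos"])
E
```

```text
scene 21 [2.6 5.9] angle 0.01
side 16 [ 2.5 -7.7] angle 3.87
[577.43228419  13.94801487  71.3369441 ] [11.33228419 39.64801487] [0.10406477 3.06944583 1.46043141] [-0.06251733  0.74357916 -0.01485357  1.85091554  0.01688426  0.54789307
 -1.65806787]
```

```bash
python3 - <<'E'
import cv2,numpy as np
a=cv2.imread("pics/e3_scene.png")[215:275,250:330]; b=cv2.imread("pics/e3_side.png")[175:235,260:340]
cv2.imwrite("pics/e3c.png",cv2.resize(np.hstack([a,b]),None,fx=5,fy=5,interpolation=cv2.INTER_CUBIC))
E
```

```text
(no output)
```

View pics/e3c.png

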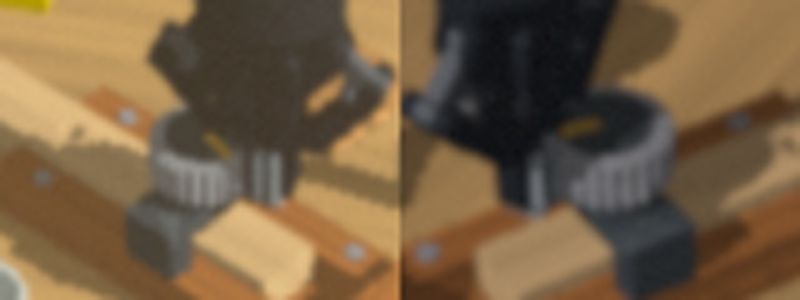

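The bar is visible in both views: scene crop (207,135)→(230,155), side crop (602,122)→(560,132). I'll convert those by hand.

```bash
cat >> h.py <<'E'
def back(n,u,v,z):
    c=camera_info(n);T=np.array(c["T"]);d=T[:3,:3]@[(u-c["cx"])/c["fx"],(v-c["cy"])/c["fy"],1]
    return (T[:3,3]+d*(z-T[2,3])/d[2])[:2]
def ang(n,a,b,z):
    a,b=back(n,*a,z),back(n,*b,z);d=b-a;print(n,"dir",round((np.arctan2(d[1],d[0])-YAW)%(2*np.pi),2),"tip",round((np.arctan2(*(b-C)[::-1])-YAW)%(2*np.pi),2),np.round(a-C,1),np.round(b-C,1))
E
python3 - <<'E'
from h import *
f=lambda x,y,ox,oy,s=5:(x/s-.4+ox,y/s-.4+oy)
ang("scene",f(207,135,250,215),f(230,155,250,215),93)
ang("side",f(602-400,122,260,175),f(560-400,132,260,175),93)
ang("side",f(350,103,230,180),f(320,125,230,180),89)
ang("scene",f(402,213,230,210,6.5),f(445,228,230,210,6.5),89)
E
```

```text
scene dir 6.09 tip 6.12 [-1.  -0.4] [10.3 15.8]
side dir 6.06 tip 6.07 [1.3 2.4] [12.5 17.4]
side dir 0.29 tip 0.18 [2.6 2.2] [ 5. 21.]
scene dir 0.23 tip 0.37 [-2.7  0.1] [ 0.8 19.4]
```

Request:
play_rows:
  deltas: [-7,1.2,0,0,0,0,0,-14,1.2,0,0,0,0,0,-20,1.2,0,0,0,0,0,-25.5,1.2,0,0,0,0,0,-32,2,0,0,0,0,0,-37.5,4.5,0,0,0,0,0,-43,8,0,0,0,0,0,-47,13,0,0,0,0,0,-49.5,18.5,0,0,0,0,0,-50.5,25,0,0,0,0,0]

```text
clock: 8.62
eef_pos: [527.6, -13.0, 71.2]
tool_rot: [3.141, 0.0, -0.001]
force: [0.0, -0.7, 0.1]
width: 0.0
gripper_force: 0.0
```

```bash
sed -i 's/C=np.array.*;/C=np.array([565.3,-26.6]);/; s/r<27/r<22/' h.py; python3 - <<'E'
from h import *
bar(93.5,save="e4")
s=read_state();print(s["eef_pos"],s["eef_pos"][:2]-C,s["force"])
E
```

```text
scene 18 [-9.   7.6] angle 1.29
side no bar 0
[527.61575314 -13.37749219  71.21797379] [-37.68424686  13.22250781] [-0.36709526  0.10711815  0.09639076]
```

Turn is now about 7.57. The finger is at a groove with no force, so I press 2 mm deeper and go on.

Request:
play_rows:
  deltas: [2,7,0,0,0,0,0,2,14,0,0,0,0,0,2,20,0,0,0,0,0,2,25,0,0,0,0,0,2.8,31.5,0,0,0,0,0,5.2,37.5,0,0,0,0,0,9,43,0,0,0,0,0,14,47,0,0,0,0,0,20,50,0,0,0,0,0,26.5,51,0,0,0,0,0]

```text
clock: 9.98
eef_pos: [553.3, -67.6, 71.4]
tool_rot: [3.137, 0.002, -0.003]
force: [-5.7, -8.6, 3.9]
width: 0.2
gripper_force: 4.8
```

```bash
python3 - <<'E'
from h import *
bar(94,save="e5")
s=read_state();print(s["eef_pos"],s["eef_pos"][:2]-C,s["force"])
E
```

```text
scene 12 [ -7.6 -12.1] angle 3.0
side 25 [ -1.  -10.8] angle 3.47
[554.88753774 -68.1368917   71.56687258] [-10.41246226 -41.5368917 ] [-3.37217482 -8.35632968  2.09716807]
```

Request:
play_rows:
  deltas: [6,0,0,0,0,0,0,12,0,0,0,0,0,0,18,0,0,0,0,0,0,23,0,0,0,0,0,0,29.5,-0.8,0,0,0,0,0,35.5,-3.2,0,0,0,0,0,40.5,-7,0,0,0,0,0,44.5,-12,0,0,0,0,0,47,-18,0,0,0,0,0,48,-24,0,0,0,0,0]

```text
clock: 11.32
eef_pos: [604.8, -38.5, 71.8]
tool_rot: [-3.141, -0.005, 0.0]
force: [5.5, -2.2, 0.5]
width: 0.2
gripper_force: 2.8
```

```bash
python3 - <<'E'
from h import *
bar(95,save="e6")
s=read_state();print(s["eef_pos"],s["eef_pos"][:2]-C,s["force"])
E
```

```text
scene no bar 0
side 24 [12.6  4.8] angle 5.5
[604.91047733 -37.03610357  71.77704585] [ 39.61047733 -10.43610357] [ 5.16632728 -1.03672406  0.1720433 ]
```

Request:
play_rows:
  deltas: [0,-7,0,0,0,0,0,0,-14,0,0,0,0,0,0,-20,0,0,0,0,0,0,-27,0,0,0,0,0,-1,-33.5,0,0,0,0,0,-3.5,-39.5,0,0,0,0,0]

```text
clock: 12.18
eef_pos: [597.9, 1.0, 70.8]
tool_rot: [-3.141, 0.002, 0.0]
force: [0.3, -1.7, 0.4]
width: 0.3
gripper_force: 0.7
```

```bash
python3 - <<'E'
from h import *
bar(96,save="e7")
s=read_state();print(s["eef_pos"],s["eef_pos"][:2]-C,s["force"])
a=cv2.imread("pics/e7_scene.png")[210:270,250:330]; b=cv2.imread("pics/e7_side.png")[170:230,260:340]
cv2.imwrite("pics/e7c.png",cv2.resize(np.hstack([a,b]),None,fx=5,fy=5,interpolation=cv2.INTER_CUBIC))
E
```

```text
scene no bar 0
side 24 [ 2.1 11.7] angle 0.24
[597.56498585   1.68833251  70.86295471] [32.26498585 28.28833251] [ 0.7842284  -0.00626504  0.94751748][ WARN:0@0.950] global loadsave.cpp:275 findDecoder imread_('pics/e7_scene.png'): can't open/read file: check file path/integrity
Traceback (most recent call last):
TypeError: 'NoneType' object is not subscriptable
```

The side view gives about 12.8 rad (two turns plus a little). I back off, lift, and go behind the slat's overhanging end with the tool's x along the jig.

Request:
play_rows:
  deltas: [8,-8,0,0,0,0,0,12,-12,-60,0,0,0,0,12,-12,-120,0,0,0,0,-118,224,-130,0,0,-1.155,0,-118,224,-130,0,0,-1.155,0,-118,224,-130,0,0,-1.155,0,-118,224,-130,0,0,-1.155,0,-118,224,-130,0,0,-1.155,0,-118,224,-130,0,0,-1.155,0,-118,224,-130,0,0,-1.155,0]

```text
clock: 13.52
eef_pos: [480.6, -223.8, 201.2]
tool_rot: [-3.141, -0.001, 1.154]
force: [-0.7, 0.1, -0.4]
width: -0.5
gripper_force: 0.0
```

Request:
play_rows:
  deltas: [0,0,0,0,0,0,0,0,0,0,0,0,0,0]

```text
clock: 13.78
eef_pos: [481.0, -223.2, 201.2]
tool_rot: [-3.141, -0.0, 1.154]
force: [0.1, -0.3, 1.0]
width: -0.3
gripper_force: 0.0
```

```bash
python3 - <<'E'
from h import *
bar(96.5)
s=read_state();p=s["eef_pos"];print(p,s["tool_rot"],s["force"],s["qpos"])
c,sn=np.cos(YAW),np.sin(YAW);d=p[:2]-[565.7,-26.4];print("jig",d@[c,sn],d@[-sn,c])
a=get_image("scene")[200:275,230:330]; b=get_image("side")[160:235,270:390]
cv2.imwrite("pics/f1.png",cv2.resize(np.hstack([a,b])[:,:,::-1],None,fx=3.6,fy=3.6,interpolation=cv2.INTER_CUBIC))
E
```

```text
scene 20 [-4.7  8.7] angle 0.91
side 22 [ 1.6 11.9] angle 0.28
[ 480.91239642 -223.2517305   201.19993211] [-3.14148835e+00  9.52376818e-05  1.15462952e+00] [-0.44276105 -1.1602015   0.06594951] [ 0.62647422  0.51574145 -0.35939977  1.87794526  0.24649857  0.7912046
 -0.28068637]
jig -214.32625536378913 -1.9487900493745651
```

View pics/f1.png

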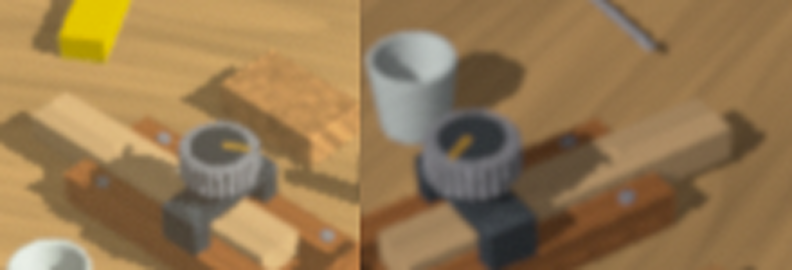

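The bar is just past +x in both views (about 0.3 to 0.5 rad, so about 13 rad in all), and the slat has not moved. Descend and push.

Request:
play_rows:
  deltas: [0,-2,50,0,0,0,0,0,-2,100,0,0,0,0,0,-2,150,0,0,0,0,0,-2,175,0,0,0,0,0,-2,184,0,0,0,0,0,-2,184,0,0,0,0,8,-2,184,0,0,0,0,14,-2,184,0,0,0,0,20,-2,184,0,0,0,0]

```text
clock: 15.1
eef_pos: [487.7, -204.1, 18.0]
tool_rot: [3.14, -0.0, 1.155]
force: [-0.2, 0.5, 0.5]
width: -0.2
gripper_force: 0.0
```

Request:
play_rows:
  deltas: [5,0,0,0,0,0,0,10,0,0,0,0,0,0,15,0,0,0,0,0,0,20,0,0,0,0,0,0,25,0,0,0,0,0,0,30,0,0,0,0,0,0,35,0,0,0,0,0,0,40,0,0,0,0,0,0,44,0,0,0,0,0,0]

```text
clock: 16.23
eef_pos: [504.9, -163.9, 17.2]
tool_rot: [-3.142, -0.0, 1.155]
force: [-0.6, -1.2, 0.4]
width: 0.3
gripper_force: 0.5
```

Request:
play_rows:
  deltas: [3,0,0,0,0,0,0,6,0,0,0,0,0,0,6,0,0,0,0,0,0]

```text
clock: 16.6
eef_pos: [507.4, -158.4, 17.2]
tool_rot: [3.141, -0.001, 1.155]
force: [-0.9, 0.4, 0.3]
width: -0.0
gripper_force: 0.0
```

Request:
play_rows:
  deltas: [2,0,0,0,0,0,0,2,0,0,0,0,0,0,2,0,0,0,0,0,0]

```text
clock: 16.98
eef_pos: [507.5, -157.8, 17.2]
tool_rot: [-3.141, 0.001, 1.154]
force: [-1.6, -3.6, 1.0]
width: -0.2
gripper_force: 1.8
```

Request:
play_rows:
  deltas: [2,0,0,0,0,0,0,2,0,0,0,0,0,0,2,0,0,0,0,0,0]

```text
clock: 17.35
eef_pos: [507.5, -157.8, 17.2]
tool_rot: [-3.141, 0.003, 1.153]
force: [-2.3, -7.4, 2.0]
width: -0.0
gripper_force: 3.8
```

Request:
play_rows:
  deltas: [2,0,0,0,0,0,0,2,0,0,0,0,0,0,2,0,0,0,0,0,0]

```text
clock: 17.73
eef_pos: [507.4, -157.7, 17.3]
tool_rot: [-3.14, 0.006, 1.151]
force: [-3.8, -11.0, 3.5]
width: -0.0
gripper_force: 5.6
```

The slat is stopped hard: force climbs with no motion at jig x≈-143.7, where home was expected. I draw back and look.

Request:
play_rows:
  deltas: [-8,0,0,0,0,0,0,-20,0,0,0,0,0,0,-35,0,0,0,0,0,0,-50,0,0,0,0,0,0,-60,0,-40,0,0,0,0,-70,0,-100,0,0,0,0,-70,0,-150,0,0,0,0,-70,0,-150,0,0,0,0]

```text
clock: 18.73
eef_pos: [483.5, -219.3, 171.0]
tool_rot: [3.133, -0.0, 1.153]
force: [-0.3, -0.4, -0.4]
width: -0.4
gripper_force: 0.0
```

```bash
python3 - <<'E'
from h import *
s=read_state();print(s["clock"],s["eef_pos"],s["force"])
a=get_image("scene")[210:300,235:345]; b=get_image("side")[180:270,235:345]
cv2.imwrite("pics/g1.png",cv2.resize(np.hstack([a,b])[:,:,::-1],None,fx=3.6,fy=3.6,interpolation=cv2.INTER_CUBIC))
E
```

```text
18.725 [ 483.47035339 -219.26822684  170.98488611] [-0.32234729 -0.35407671 -0.40027346]
```

View pics/g1.png

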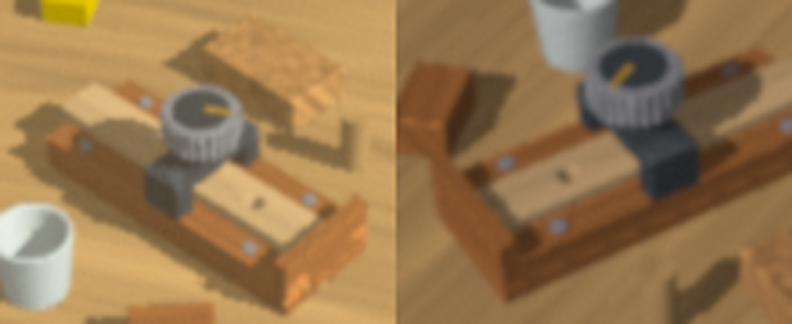

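The front end lies close up to the stop and the bar reads just past +x. I'll check the slat's corners numerically against home: scene back corners at (95,83) and (62,107), side front corners at (490,180) and (510,220).

```bash
python3 - <<'E'
from h import *
p=[566.08,-26.04,1.1545]
P=[(-132,19,36),(-132,-19,36)]
print((proj("scene",jw(p,P))-[235,210]+.4)*3.6)
Q=[(108,-19,36),(108,19,36),(108,-45,48),(108,45,48),(120,45,48)]
print((proj("side",jw(p,Q))-[235-110,180]+.4)*3.6)
for n,u,v in(("scene",95,83),("scene",62,107),("side",490-396,180),("side",510-396,220)):
    w=back(n,u/3.6-.4+235,v/3.6-.4+(210 if n=="scene" else 180),36)-p[:2]; print(n,"jig",w@[np.cos(p[2]),np.sin(p[2])],w@[-np.sin(p[2]),np.cos(p[2])])
bar(97)
E
```

```text
[[ 94.69626367  84.95078124]
 [ 59.65170592 109.57764261]]
[[469.03953938 189.44201134]
 [499.03460197 226.34036266]
 [446.9924664  150.38030886]
 [518.53971702 237.74052099]
 [499.98713961 245.97065623]]
scene jig -133.4467063500915 20.805065109198612
scene jig -132.76243234006145 -15.72688320970372
side jig 93.6291405893107 -19.391819069548543
side jig 100.10317415038958 17.86062504569859
scene 19 [-4.3  9.4] angle 0.85
side 21 [ 1.4 12.6] angle 0.3
```

Back end at jig x about -133 ±1 (home is -132), and the hard stop was felt at the same place. The screw is at about 13 rad and the robot is clear of everything. Handing in.

```bash
python3 -c "
from cell import *
print(finish_job())"
```

```text
the job is handed in; nothing more can be done
None
```

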